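# Key the clamp arbor into the ring mount

## Robot

A 6-joint arm with a two-finger parallel gripper is mounted at the origin on a cart in front of the work surface, level with it; the furniture and walls round the work are solid. World frame = base frame: x ahead of the robot, y to its left, z up, the work surface at z = 0. Lengths are in m, angles in rad, forces in N, time in s.
With the tool pointing down it reaches from about 0.35 to 0.775 m from the base axis. Payload 7.3 kg.
Tool frame: the origin (TCP) lies midway between the tips of the shut fingers; the grasp point (between the pads) lies 19 mm behind it (robot.grasp_offset is the z of the grasp point in the tool frame, in m); z points along the fingers, y is the direction in which the jaws open and shut (so a half turn about z gives the same grasp; the last joint's range is limited). The gripper opens to 92 mm and grips with 3 to 60 N. Pads are 19 mm wide; open, the fingers measure 130 mm over their backs; the gripper's body (75 mm by 190 mm) begins 47 mm behind the grasp point.
Start: joints at [-1.484, 0.342, 1.524, -0, 1.275, -0.146], TCP at [0.121, -0.511, 0.227] pointing down, gripper open.
Joint ranges: [-2.53, 2.53], [-0.77, 2.02], [0.04, 2.7], [-1, 4.14], [0.28, 2.66], [-3.11, 3.11]. Speed limits (rad/s): [2.57, 2.57, 3.14, 3.14, 3.14, 3.14].

## Interface

Orientations are given as [roll, pitch, yaw] about the fixed x, y, z axes, in that order (R = Rz(yaw) Ry(pitch) Rx(roll)).
In Python, from cell import observe, imaging, workorder, robot gives the robot as it stands. The module is installed in compiled form; this text tells all that it offers.
- The arm moves only by the tool send_rows, never from a script. Its argument "series" is a list of rows, each a list of 7 numbers: the shift along the tool's x, y, z in m, then the turn, a rotation vector about the tool's x, y, z in rad, then the closure, from 0 (fully open) to 1 (shut). A call has 1 to 5 rows; each row shifts and turns the commanded pose from where the row before left it, along the tool's axes as they then stand; what a row does not reach is not made up. A row lasts 1/12 s, in which the tool goes at most 41.7 mm and 7.16 degrees, less where a joint would pass 70% of its speed; a pose out of reach is approached as far as the arm can. A call is refused whole if a number of a shift passes 0.0417 or a number of a turn 0.125, either way. A call with a gripper value outside its range is refused whole. The fingers move at their own pace and stop on an object; "newtons" is the grip in N (left out, the last holds). Time passes only in rows, so rows that do not move let the fingers close. It gives the time, the measured TCP pose, the force and the opening at its end, in the units of the state.
- observe(): the state, without advancing time (a new reading comes with each control period).
- imaging.read_camera(name): name is "side" or "top" or "wrist"; returns a dict with "color" (480x640x3 uint8, red, green, blue), "range_z" (480x640 float32, m along the optical axis (not along the pixel's ray), 0 where there is no reading), "vfov" (degrees; the focal length in pixels is half the picture's height over the tangent of half this angle, whatever the lens; pixels are square), "cx", "cy" (the principal point, pixels), "T" (4x4, takes a point from camera to world coordinates). Camera axes: x right, y down, z forward; pixel columns grow to the right and rows downward; lengths in m; the calibration is good to about 2 mm. The wrist camera is an equidistant fisheye: a pixel r from the principal point sees the ray r / f radians off the axis. A picture is of the moment at which its call begins.
- workorder.hand_in(): hands the job in, once; it reports no verdict.
The state is a dict: "time": time; "qpos": joint angles; "qvel": joint speeds; "joint_efforts": joint torques, N m; "tool_pos": TCP position; "tool_rot": TCP orientation; "contact_force": force on the tool from outside, world axes, zero at the start; "torque": the same for the moment, N m; "opening": finger opening in m.
Only numpy, scipy, OpenCV 4.12 (cv2) and the standard library are available. Lean on these libraries where they do the work, as an engineer would, in place of code of your own. Each camera call takes 0.05 s, during which the arm holds its last target.

## Task

Build up the ring mount: lay the loose spacer ring squarely on the ring that already lies on the hub, edges flush, and let go of it. Then take the keyed arbor from its stand, push its nose through both rings into the hub and turn it under light pressure until the key slips into the keyway, then push it fully home so that its flange clamps the rings. Finish holding the arbor there, still pressing it down firmly, and leave the other things on the bench where they are.

Things in the scene. Friction and masses are not known exactly. Their poses are not given: they have to be found in the camera images.
- hub: Fixed round aluminium mount, upright. Origin: centre of its underside, on the bore axis; z up. Base disc 92 mm across, 10 mm high, with a small tongue on its edge (to 54 mm from the axis) that points along the hub's own +x. On it a barrel 68 mm across, whose flat top at z = 45 mm is the rings' seat.
- bore_mouth (a point): Mouth of the hub's fixed steel sleeve, on the axis, 44 mm above the hub's origin. Round bore 20.4 mm across, 34 mm deep, with one keyway slot 9 mm wide, reaching 15 mm from the axis, full depth. Its direction is unknown (not reported): within 0.5 rad either side of the hub's +x (tongue). Seen as a notch down the rings' bore; found by feel by turning the arbor.
- ring_low: Loose aluminium spacer ring, 56 mm outside, 38 mm bore, 15 mm thick, 60 g, that lies at the start on the hub's seat about centred on it. Origin: centre of its underside; z up.
- ring_top: The other loose spacer ring, identical (56 mm outside, 38 mm bore, 15 mm thick, 60 g), lying flat on the bench at the start. Origin: centre of its underside; z up. It can be gripped across its outside.
- stand: Fixed white plastic round tube, 64 mm outside, 34 mm bore, 62 mm high, which holds the arbor at the start. Origin: centre of its underside.
- arbor: Loose steel arbor, about 150 g, nose down in the stand, its flange resting on the stand's top. Origin: on its axis at the nose's tip; z up. Round shaft 18 mm across from z = 0 to 58 mm, the first 6 mm tapered to 10 mm across; flange 54 mm across from z = 58 to 64 mm. Origin above the hub's origin: 32 mm with the key out of line, resting on the sleeve; 17 mm fully home on both rings.
- arbor_grip (a point): Middle of the arbor's flat grip bar, 82 mm above its origin. The bar is 44 mm long along the arbor's x, 16 mm thick along y (grip across y) and spans z = 63.5 to 100.5 mm, right above the flange.
- arbor_key (a point): Lower outer edge of the arbor's key, 13.5 mm along the arbor's own +x from the axis, 12 mm above the tip. The key is 6 mm wide, spans z = 12 to 32 mm, and a small nub on the flange's edge stands above it. It has 1.5 mm play each side in the keyway, so turning in steps of up to 0.13 rad finds the keyway.
- petri_3: Clear round covered dish, 60 mm across, 16 mm high. Bystander, loose; leave it. Origin: centre of its underside.
- gel_2: Flat sample box with clear lid, 54 x 52 x 16 mm. Bystander, loose; leave it. Origin: centre of its underside.
- loupe: Black standing loupe, 36 mm across, 34 mm high. Bystander, loose; leave it. Origin: centre of its underside.
- micrometer_case: Flat black case, 34 x 84 x 12 mm. Bystander, loose; leave it. Origin: centre of its underside.
- timer: Small box-shaped timer, 58 x 62 x 22 mm. Bystander, loose; leave it. Origin: centre of its underside.
- tweezers_2: Blue tweezers lying on edge, 11 x 160 x 13 mm. Bystander, loose; leave it. Origin: centre of its underside.
There are look-alikes about, which are no part of the job. What is meant by the arbor is not yellow, and is the larger of those in its own colour.

How it is judged:
On the way:
1. the second ring lies squarely on the first, let go, while the arbor is not yet in the hub (horizontal distance between ring_low and hub below 0.005 m and horizontal distance between ring_top and ring_low below 0.005 m and z of ring_low in the frame of hub between 0.043 and 0.047 m and z of ring_top in the frame of ring_low between 0.0125 and 0.0175 m and angle between each of ring_low, ring_top's own z axis and vertical below 0.06 rad and contact force between ring_top and the fingers below 0.1 N and horizontal distance between arbor and hub above 0.05 m), for 0.2 s.
At the end, for the whole second after the job is handed in: Both rings lie flat, centred within 5 mm on the hub and on each other; the arbor is upright, within 3 mm of the axis, its origin 14.5 to 19.5 mm above the hub's, at rest; the fingers still hold it (over 3 N) and its flange presses the upper ring with more than 5 N (horizontal distance between ring_low and hub below 0.005 m and horizontal distance between ring_top and ring_low below 0.005 m and z of ring_low in the frame of hub between 0.043 and 0.047 m and z of ring_top in the frame of ring_low between 0.0125 and 0.0175 m and angle between each of ring_low, ring_top's own z axis and vertical below 0.06 rad and horizontal distance between arbor and hub below 0.003 m and z of arbor in the frame of hub between 0.0145 and 0.0195 m and angle between arbor's own z axis and vertical below 0.05 rad and contact force between arbor and ring_top above 5 N and contact force between arbor and the fingers above 3 N and linear speed of arbor below 0.01 m/s); the arm keeps its last pose, push and grip.
It fails at once if a bystander is moved by more than 30 mm (distance of any of petri_3, gel_2, loupe, micrometer_case, timer, tweezers_2 from where it was at the start of the episode above 0.03 m).
It also fails if it takes over 51 s, if anything falls off the work surface, if the arm or the gripper's body presses on something with over 40 N, if the wrist force passes 120 N, or if a joint passes its speed limit or range.

## Working session

There is one attempt and no reset: what is moved stays moved. The work goes in short steps, Python scripts to look and compute and a tool call to move; the robot and the scene stay as the last step left them, time stands still between calls to the robot, and variables do not carry over. Pictures are saved under pics/ and viewed, and the job is handed in when it is done.

Besides the shell and the picture viewer there is one more tool, called after "Emit:" in YAML: its name, and indented under it one key for each argument. send_rows: Moves the arm, as the interface text tells. Its arguments: {"type":"object","properties":{"series":{"type":"array","items":{"type":"array","items":{"type":"number"}}},"newtons":{"type":"number"}},"required":["series"]}

```bash
mkdir -p pics; python3 - <<'E'
from cell import observe, imaging, workorder, robot
import cv2,numpy as np
print(observe()); print(robot.grasp_offset)
for n in ["side","top","wrist"]:
    d=imaging.read_camera(n); np.savez(f"{n}0.npz",**d)
    cv2.imwrite(f"pics/{n}0.png",d["color"][:,:,::-1]); print(n,d["vfov"],d["cx"],d["cy"],np.round(d["T"],3).tolist())
E
```

```text
{'time': 0.0, 'qpos': array([-1.48399902e+00,  3.42743264e-01,  1.52503882e+00,  5.57419920e-06,
        1.27539533e+00, -1.46000214e-01]), 'qvel': array([ 0.00119524,  0.00112927,  0.00050714, -0.00019131, -0.00283153,
       -0.00064409]), 'joint_efforts': array([ 4.20894594e-04, -4.31240952e+01, -2.44216257e+01,  7.18799606e-02,
        5.60735771e-02, -1.18567600e-04]), 'tool_pos': array([ 0.12110448, -0.5104132 ,  0.2260267 ]), 'tool_rot': array([-3.14002553e+00, -2.35827328e-04,  2.32795706e-01]), 'contact_force': array([-0.0294365 , -0.74409132, -0.20926195]), 'torque': array([ 0.00557634, -0.01523724,  0.05886643]), 'opening': 0.09195502373645825}
-0.0188
side 56.31464891012073 322.58260506508526 240.41531947289607 [[0.991, -0.091, 0.098, 0.566], [-0.133, -0.585, 0.8, -0.675], [-0.015, -0.806, -0.592, 0.571], [0.0, 0.0, 0.0, 1.0]]
top 52.9722948237453 320.7162780799339 233.09791716706997 [[0.007, -0.993, 0.117, 0.534], [-1.0, -0.006, 0.013, -0.028], [-0.012, -0.117, -0.993, 0.91], [0.0, 0.0, 0.0, 1.0]]
wrist 65.70646984690485 320.99555849593645 243.29236686903656 [[0.231, -0.94, -0.25, 0.188], [-0.973, -0.224, -0.057, -0.495], [-0.002, 0.256, -0.967, 0.384], [0.0, 0.0, 0.0, 1.0]]
```

View pics/top0.png

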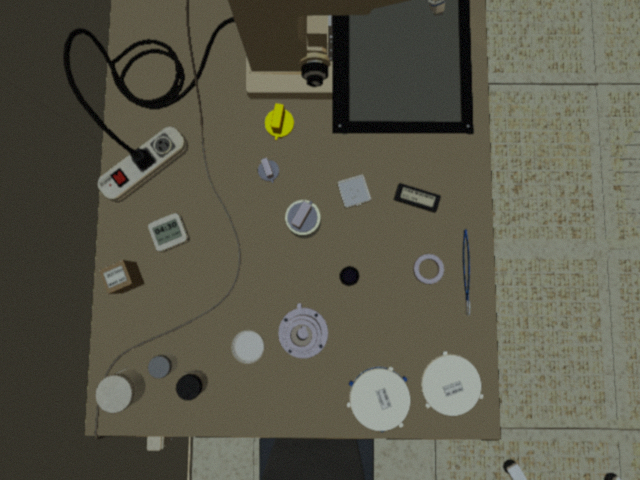

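View pics/side0.png

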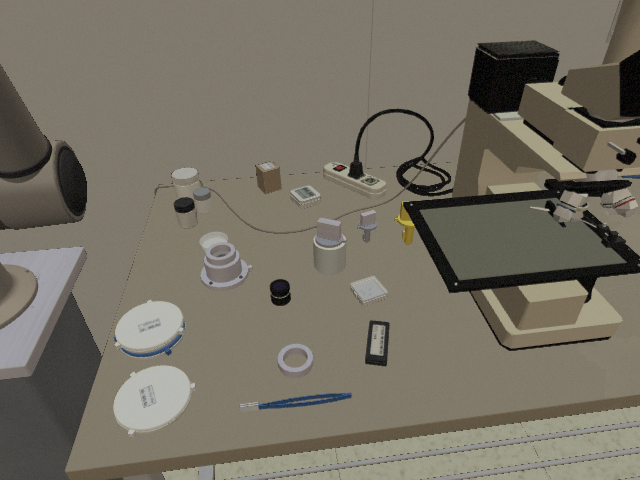

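View pics/wrist0.png

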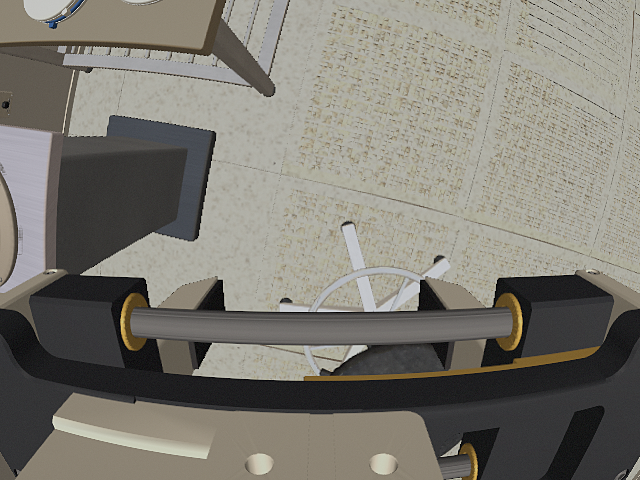

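The top view shows these candidates:

| Object | Pixel | Notes |
|---|---|---|
| Arbor | (303,217) | Grey, in the white stand |
| Arbor look-alike | (267,168) | Smaller, grey |
| Arbor look-alike | (279,120) | Yellow |
| Loose ring | (429,268) | Only one on the bench |
| Hub with lower ring | (303,332) | |

I choose the large grey arbor at (303,217). A close crop comes next to check it.

```bash
cat > h.py <<'E'
import numpy as np,cv2
def load(n):
    return dict(np.load(n))
def foc(d): return 240/np.tan(np.radians(float(d["vfov"]))/2)
def pts(d):
    f=foc(d); v,u=np.mgrid[0:480,0:640]; z=d["range_z"]
    P=np.stack([(u-d["cx"])/f*z,(v-d["cy"])/f*z,z],-1)
    return P@d["T"][:3,:3].T+d["T"][:3,3]
def plane(d,uv,h):
    f=foc(d); uv=np.atleast_2d(uv).astype(float)
    r=np.stack([(uv[:,0]-d["cx"])/f,(uv[:,1]-d["cy"])/f,np.ones(len(uv))],-1)@d["T"][:3,:3].T
    o=d["T"][:3,3]; return o+r*((h-o[2])/r[:,2])[:,None]
E
python3 - <<'E'
from h import *
t=load("top0.npz"); s=load("side0.npz")
for n,d,(x,y,w,h) in [("a",t,(250,130,130,120)),("b",t,(270,290,70,70)),("c",s,(180,190,250,110))]:
    c=d["color"][y:y+h,x:x+w,::-1]; k=min(800//w,600//h); 
    cv2.imwrite(f"pics/crop_{n}.png",cv2.resize(c,None,fx=k,fy=k,interpolation=cv2.INTER_CUBIC)); print(n,k)
P=pts(t)
for nm,(u,v) in dict(stand=(303,217),ring=(429,268),hub=(303,332)).items():
    r=P[v-28:v+29,u-28:u+29].reshape(-1,3); z=r[:,2]
    hst,e=np.histogram(z,bins=np.arange(-.01,.14,.005)); print(nm,list(zip(np.round(e[:-1],3),hst)))
E
```

```text
a 5
b 8
c 3
stand [(np.float64(-0.01), np.int64(14)), (np.float64(-0.005), np.int64(1589)), (np.float64(0.0), np.int64(544)), (np.float64(0.005), np.int64(12)), (np.float64(0.01), np.int64(6)), (np.float64(0.015), np.int64(11)), (np.float64(0.02), np.int64(10)), (np.float64(0.025), np.int64(9)), (np.float64(0.03), np.int64(10)), (np.float64(0.035), np.int64(11)), (np.float64(0.04), np.int64(11)), (np.float64(0.045), np.int64(10)), (np.float64(0.05), np.int64(10)), (np.float64(0.055), np.int64(101)), (np.float64(0.06), np.int64(214)), (np.float64(0.065), np.int64(365)), (np.float64(0.07), np.int64(15)), (np.float64(0.075), np.int64(7)), (np.float64(0.08), np.int64(13)), (np.float64(0.085), np.int64(9)), (np.float64(0.09), np.int64(12)), (np.float64(0.095), np.int64(16)), (np.float64(0.1), np.int64(205)), (np.float64(0.105), np.int64(28)), (np.float64(0.11), np.int64(0)), (np.float64(0.115), np.int64(0)), (np.float64(0.12), np.int64(0)), (np.float64(0.125), np.int64(0)), (np.float64(0.13), np.int64(0)), (np.float64(0.135), np.int64(0))]
ring [(np.float64(-0.01), np.int64(36)), (np.floa
[... 1300 characters left out ...]
4(0.035), np.int64(17)), (np.float64(0.04), np.int64(479)), (np.float64(0.045), np.int64(87)), (np.float64(0.05), np.int64(19)), (np.float64(0.055), np.int64(368)), (np.float64(0.06), np.int64(66)), (np.float64(0.065), np.int64(0)), (np.float64(0.07), np.int64(0)), (np.float64(0.075), np.int64(0)), (np.float64(0.08), np.int64(0)), (np.float64(0.085), np.int64(0)), (np.float64(0.09), np.int64(0)), (np.float64(0.095), np.int64(0)), (np.float64(0.1), np.int64(0)), (np.float64(0.105), np.int64(0)), (np.float64(0.11), np.int64(0)), (np.float64(0.115), np.int64(0)), (np.float64(0.12), np.int64(0)), (np.float64(0.125), np.int64(0)), (np.float64(0.13), np.int64(0)), (np.float64(0.135), np.int64(0))]
```

View pics/crop_a.png

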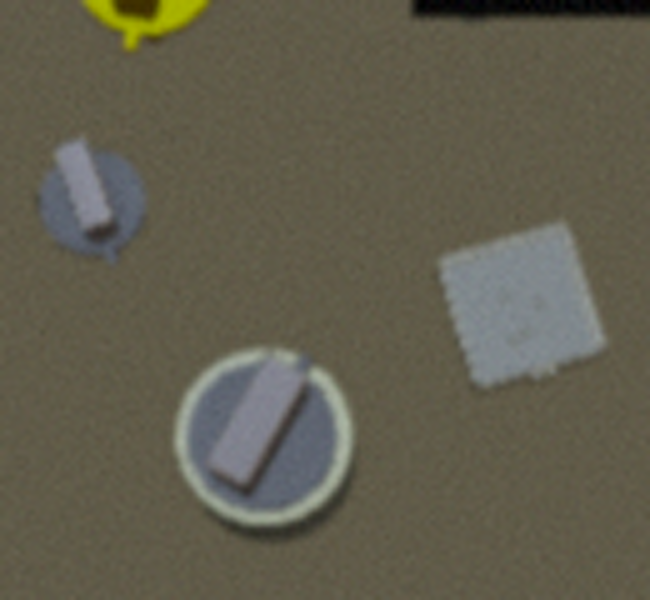

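View pics/crop_b.png

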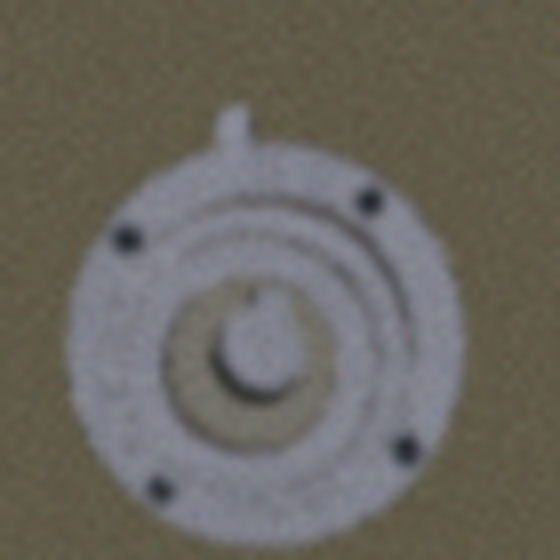

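View pics/crop_c.png

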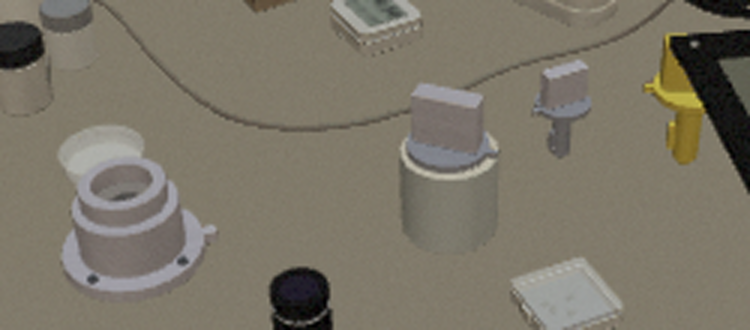

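```bash
python3 - <<'E'
from h import *
t=load("top0.npz"); s=load("side0.npz")
for nm,d in (("top",t),("side",s)):
    P=pts(d)
    def sel(c,r,lo,hi):
        m=(np.hypot(P[...,0]-c[0],P[...,1]-c[1])<r)&(P[...,2]>lo)&(P[...,2]<hi)&(d["range_z"]>0)
        return P[m]
    # rough centres from top plane
    rough=dict(ring=(plane(t,(429,268),.015)[0],.04,.011,.02),lowring=(plane(t,(303,332),.06)[0],.036,.054,.068),
      hubseat=(plane(t,(303,332),.045)[0],.045,.039,.05),hubbase=(plane(t,(303,332),.01)[0],.062,.005,.016),
      flange=(plane(t,(303,217),.068)[0],.04,.064,.074),bar=(plane(t,(303,217),.1045)[0],.04,.097,.112),stand=(plane(t,(303,217),.062)[0],.045,.055,.0635))
    for k,(c,r,lo,hi) in rough.items():
        q=sel(c,r,lo,hi)
        if len(q)<8: print(nm,k,len(q)); continue
        (cx,cy),R=cv2.minEnclosingCircle(q[:,:2].astype(np.float32))
        (a,b),(w,h),an=cv2.minAreaRect(q[:,:2].astype(np.float32)*1000)
        print(nm,k,len(q),"encl",np.round([cx,cy,R],4),"rect",np.round([a,b,w,h,an],1),"z",np.round(np.median(q[:,2]),4),"mean",np.round(q[:,:2].mean(0),4))
E
```

```text
top ring 355 encl [ 0.5746 -0.2174  0.0278] rect [ 575.3 -217.7   53.8   54.3    0.7] z 0.0137 mean [ 0.5749 -0.2172]
top lowring 439 encl [0.4554 0.0158 0.0278] rect [455.5  16.2  53.1  54.1   1. ] z 0.0584 mean [0.4553 0.0157]
top hubseat 574 encl [0.4557 0.015  0.034 ] rect [455.   15.3  66.5  65.8   0.6] z 0.0432 mean [0.4565 0.0135]
top hubbase 903 encl [0.4592 0.017  0.0497] rect [455.8  14.8  89.3  90.6  45.6] z 0.0087 mean [0.4597 0.0132]
top flange 418 encl [0.6627 0.0136 0.0306] rect [661.9  16.5  53.2  53.5   7.7] z 0.0669 mean [0.6598 0.0152]
top bar 247 encl [0.6619 0.0158 0.0225] rect [662.1  16.1  16.5  43.9  61.3] z 0.1031 mean [0.6613 0.0158]
top stand 267 encl [0.6629 0.0153 0.032 ] rect [662.9  15.4  63.   62.5  33.4] z 0.0604 mean [0.6601 0.0129]
side ring 505 encl [ 0.5742 -0.2192  0.0282] rect [ 574.1 -219.5   54.9   54.5   83.8] z 0.0148 mean [ 0.5743 -0.2208]
side lowring 344 encl [0.4558 0.0147 0.0288] rect [455.5  13.   54.2  54.9  41.9] z 0.0597 mean [0.4557 0.0115]
side hubseat 399 encl [0.4556 0.012  0.0345] rect [456.2   8.5  65.7  58.9   0.7] z 0.045 mean [0.4572 0.0031]
side hubbase 545 encl [0.4591 0.014  0.05  ] rect [460.5   4.8  99.1  73.9   7. ] z 0.0104 mean [ 0.4603 -0.0079]
side flange 253 encl [0.6645 0.0123 0.0293] rect [663.1   4.8  37.7  57.   82.9] z 0.0683 mean [0.66  0.002]
side bar 184 encl [0.6625 0.0137 0.0225] rect [662.3  13.5  17.1  44.   60.8] z 0.1041 mean [0.6619 0.0109]
side stand 191 encl [0.6628 0.0123 0.032 ] rect [662.1   5.8  48.1  62.3  87. ] z 0.0611 mean [ 0.6597 -0.006 ]
```

```bash
cat >> h.py <<'E'
from scipy.spatial.transform import Rotation as Ro
import math
def plan(p,yaw,g=0.0,cur=None,vmax=.04,wmax=.12,n=None):
    """print rows taking the tool from current measured pose to world p,yaw, pointing down"""
    from cell import observe
    if cur is None:
        o=observe(); cur=(o["tool_pos"],o["tool_rot"])
    p0=np.array(cur[0]); R=Ro.from_euler("xyz",cur[1]); Rt=Ro.from_euler("xyz",[math.pi,0,yaw])
    p=np.array(p)
    rv=(R.inv()*Rt).as_rotvec()
    n=n or max(1,math.ceil(max(np.linalg.norm(p-p0)/vmax,np.linalg.norm(rv)/wmax)))
    rows=[];P=p0.copy()
    for i in range(n):
        s=R.inv().apply(p0+(p-p0)*(i+1)/n-P); s=np.round(s,4)
        w=np.round((R.inv()*Rt).as_rotvec()/(n-i),3)
        rows.append([*map(float,s),*map(float,w),g]); P=P+R.apply(s); R=R*Ro.from_rotvec(w)
    for k in range(0,n,5): print(rows[k:k+5])
    print("end",np.round(P,4),np.round(R.as_euler("xyz"),3))
    return P,R.as_euler("xyz")
E
python3 -c "
from h import *
plan((.5746,-.2183,.13),1.571)"
```

```text
[[0.0363, -0.0128, 0.0069, -0.0, -0.0, -0.096, 0.0], [0.0374, -0.0093, 0.0069, -0.0, -0.0, -0.096, 0.0], [0.0381, -0.0057, 0.0069, -0.0, -0.0, -0.096, 0.0], [0.0385, -0.002, 0.0069, -0.0, -0.0, -0.095, 0.0], [0.0385, 0.0017, 0.0069, -0.0, -0.0, -0.096, 0.0]]
[[0.0382, 0.0054, 0.0069, -0.0, -0.0, -0.095, 0.0], [0.0375, 0.0089, 0.0068, -0.0, -0.0, -0.096, 0.0], [0.0364, 0.0125, 0.0069, -0.0, -0.0, -0.095, 0.0], [0.0351, 0.0159, 0.0069, -0.0, -0.0, -0.096, 0.0], [0.0334, 0.0192, 0.0069, -0.0, -0.0, -0.095, 0.0]]
[[0.0314, 0.0223, 0.0069, -0.0, -0.0, -0.096, 0.0], [0.0292, 0.0252, 0.0069, -0.0, -0.0, -0.095, 0.0], [0.0266, 0.0279, 0.0069, -0.0, -0.001, -0.096, 0.0], [0.0239, 0.0302, 0.0069, -0.0, -0.0, -0.095, 0.0]]
end [ 0.5746 -0.2183  0.13  ] [-3.141 -0.     1.571]
```

Emit:
send_rows:
  series:
    - [0.036, -0.013, 0.007, 0, 0, -0.096, 0]
    - [0.037, -0.009, 0.007, 0, 0, -0.096, 0]
    - [0.038, -0.006, 0.007, 0, 0, -0.096, 0]
    - [0.038, -0.002, 0.007, 0, 0, -0.096, 0]
    - [0.038, 0.002, 0.007, 0, 0, -0.096, 0]

```text
time: 0.57
tool_pos: [0.2826, -0.406, 0.1913]
tool_rot: [-3.141, -0.0, 0.717]
contact_force: [0.3, -0.6, 0.5]
opening: 0.0917
```

Emit:
send_rows:
  series:
    - [0.038, 0.005, 0.007, 0, 0, -0.095, 0]
    - [0.037, 0.009, 0.007, 0, 0, -0.095, 0]
    - [0.036, 0.012, 0.007, 0, 0, -0.095, 0]
    - [0.035, 0.016, 0.007, 0, 0, -0.095, 0]
    - [0.033, 0.019, 0.007, 0, 0, -0.095, 0]

```text
time: 0.98
tool_pos: [0.4431, -0.3021, 0.1562]
tool_rot: [-3.141, -0.0, 1.192]
contact_force: [0.1, -0.9, -0.4]
opening: 0.0918
```

Emit:
send_rows:
  series:
    - [0.031, 0.022, 0.007, 0, 0, -0.095, 0]
    - [0.029, 0.025, 0.007, 0, 0, -0.095, 0]
    - [0.027, 0.028, 0.007, 0, 0, -0.095, 0]
    - [0.024, 0.03, 0.007, 0, 0, -0.095, 0]
    - [0, 0, 0, 0, 0, 0, 0]

```text
time: 1.4
tool_pos: [0.5748, -0.2156, 0.1266]
tool_rot: [3.141, -0.002, 1.577]
contact_force: [-1.7, 0.2, 0.1]
opening: 0.0916
```

```bash
cat >> h.py <<'E'
def wpts(d):
    f=foc(d); v,u=np.mgrid[0:480,0:640]; x=u-d["cx"]; y=v-d["cy"]; r=np.hypot(x,y)+1e-9; th=r/f
    z=d["range_z"]; t=np.tan(th)*z
    P=np.stack([x/r*t,y/r*t,z],-1); return P@d["T"][:3,:3].T+d["T"][:3,3]
E
python3 - <<'E'
from h import *
from cell import observe, imaging
d=imaging.read_camera("wrist"); cv2.imwrite("pics/w1.png",d["color"][:,:,::-1])
P=wpts(d)
m=(np.hypot(P[...,0]-.5746,P[...,1]+.2183)<.04)&(P[...,2]>.010)&(P[...,2]<.022)
q=P[m]; print(len(q),cv2.minEnclosingCircle(q[:,:2].astype(np.float32)),cv2.minAreaRect(q[:,:2].astype(np.float32)*1000),np.median(q[:,2]))
E
```

```text
2284 ((0.5744619369506836, -0.2175271213054657), 0.028136571869254112) ((574.7659912109375, -217.3979034423828), (54.473243713378906, 55.35347366333008), 0.2923198342323303) 0.014772673567701317
```

View pics/w1.png

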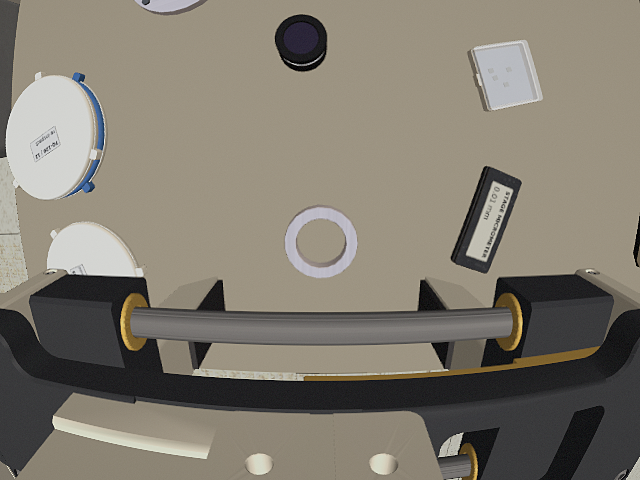

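The wrist view shows the ring at (321,241), centred between the fingers. It measures (0.5745, -0.2176), which agrees with the other views. The micrometer case and tweezers are clear of the jaws.

Emit:
send_rows:
  series:
    - [-0.002, 0, 0.04, 0, 0, 0, 0]
    - [0, 0, 0.04, 0, 0, 0, 0]
    - [0, 0, 0.025, 0, 0, 0, 0]
    - [0, 0, 0.013, 0, 0, 0, 0]
    - [0, 0, 0, 0, 0, 0, 0]

```text
time: 1.87
tool_pos: [0.5678, -0.2219, 0.0071]
tool_rot: [-3.135, -0.003, 1.566]
contact_force: [-1.5, 0.6, 0.1]
opening: 0.0917
```

Emit:
send_rows:
  series:
    - [0, 0, 0, 0, 0, 0, 0]
    - [0, 0, 0, 0, 0, 0, 0]

```text
time: 2.03
tool_pos: [0.5713, -0.2232, 0.0121]
tool_rot: [3.14, 0.001, 1.567]
contact_force: [-0.0, -0.5, 1.0]
opening: 0.0916
```

Emit:
send_rows:
  series:
    - [0, 0, 0, 0, 0, 0, 0]
    - [0, 0, 0, 0, 0, 0, 0]

```text
time: 2.2
tool_pos: [0.5716, -0.2229, 0.0123]
tool_rot: [3.139, 0.001, 1.567]
contact_force: [0.3, 0.6, -0.1]
opening: 0.0916
```

Emit:
send_rows:
  series:
    - [0.005, 0.003, 0.004, 0, 0, 0, 0]
    - [0, 0, 0.0045, 0, 0, 0, 0]
    - [0, 0, 0, 0, 0, 0, 0]

```text
time: 2.45
tool_pos: [0.5736, -0.2166, 0.0014]
tool_rot: [-3.141, -0.0, 1.568]
contact_force: [0.1, 0.1, 0.1]
opening: 0.0919
```

Next I close on the ring with a moderate grip.

Emit:
send_rows:
  series:
    - [0, 0, -0.001, 0, 0, 0, 1]
    - [0, 0, 0, 0, 0, 0, 1]
    - [0, 0, 0, 0, 0, 0, 1]
    - [0, 0, 0, 0, 0, 0, 1]
    - [0, 0, 0, 0, 0, 0, 1]
  newtons: 20

```text
time: 2.87
tool_pos: [0.5739, -0.2174, 0.0033]
tool_rot: [3.141, 0.0, 1.568]
contact_force: [-0.5, -1.4, -0.2]
opening: 0.0632
```

Emit:
send_rows:
  series:
    - [0, 0, 0, 0, 0, 0, 1]
    - [0, 0, 0, 0, 0, 0, 1]
    - [0, 0, 0, 0, 0, 0, 1]

```text
time: 3.12
tool_pos: [0.5739, -0.2174, 0.0032]
tool_rot: [3.142, 0.0, 1.568]
contact_force: [0.2, -0.4, -0.3]
opening: 0.0543
```

Emit:
send_rows:
  series:
    - [0, 0, -0.02, 0, 0, 0, 1]
    - [0, 0, -0.035, 0, 0, 0, 1]
    - [0, 0, -0.035, 0, 0, 0, 1]
    - [0, 0, -0.01, 0, 0, 0, 1]
    - [0, 0, 0, 0, 0, 0, 1]

```text
time: 3.53
tool_pos: [0.5758, -0.2182, 0.1068]
tool_rot: [3.135, 0.003, 1.568]
contact_force: [0.8, 0.1, -1.3]
opening: 0.0543
```

```bash
python3 - <<'E'
from h import *
from cell import observe, imaging
o=observe(); print(o["opening"],o["tool_pos"],o["qpos"],o["time"])
d=imaging.read_camera("wrist"); cv2.imwrite("pics/w2.png",d["color"][:,:,::-1])
plan((.4555,.015,.105),1.571,1,vmax=.03)
E
```

```text
0.05428365750532412 [ 0.57576333 -0.21823644  0.10683655] [-4.86682527e-01  6.11704994e-01  1.42603090e+00 -5.13741026e-05
  1.09676649e+00 -4.83682873e-01] 3.5333
[[0.0258, -0.0133, -0.0001, 0.0, 0.0, -0.0, 1], [0.0258, -0.0133, -0.0002, 0.0, 0.0, -0.0, 1], [0.0258, -0.0133, -0.0001, 0.0, 0.0, -0.0, 1], [0.0258, -0.0133, -0.0002, 0.0, 0.0, -0.001, 1], [0.0258, -0.0132, -0.0001, 0.0, 0.0, -0.0, 1]]
[[0.0258, -0.0133, -0.0002, 0.001, 0.0, -0.001, 1], [0.0259, -0.0132, -0.0001, 0.0, 0.0, -0.0, 1], [0.0258, -0.0133, -0.0002, 0.001, 0.001, -0.001, 1], [0.0258, -0.0132, -0.0, 0.0, 0.0, -0.0, 1]]
end [0.4555 0.015  0.105 ] [3.141 0.    1.571]
```

View pics/w2.png

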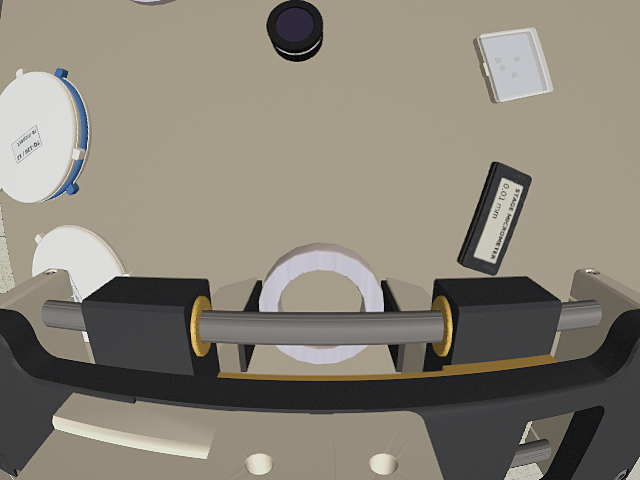

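The ring is held between the pads at (321,305), looking level. Next I carry it over the hub.

Emit:
send_rows:
  series:
    - [0.015, -0.008, 0, 0, 0, 0, 1]
    - [0.026, -0.013, 0, 0, 0, 0, 1]
    - [0.026, -0.013, 0, 0, 0, 0, 1]
    - [0.026, -0.013, 0, 0, 0, 0, 1]
    - [0.026, -0.013, 0, 0, 0, 0, 1]

```text
time: 4.0
tool_pos: [0.5121, -0.0967, 0.1008]
tool_rot: [-3.137, -0.001, 1.567]
contact_force: [-0.0, 0.4, -0.4]
opening: 0.0544
```

Emit:
send_rows:
  series:
    - [0.026, -0.013, 0, 0, 0, 0, 1]
    - [0.026, -0.013, 0, 0, 0, 0, 1]
    - [0.026, -0.013, 0, 0, 0, 0, 1]
    - [0.026, -0.013, 0, 0, 0, 0, 1]
    - [0.01, -0.006, 0, 0, 0, 0, 1]

```text
time: 4.42
tool_pos: [0.4531, 0.0187, 0.1012]
tool_rot: [-3.136, -0.001, 1.569]
contact_force: [-0.2, -0.2, -1.1]
opening: 0.0545
```

Emit:
send_rows:
  series:
    - [0, 0, 0, 0, 0, 0, 1]
    - [0, 0, 0, 0, 0, 0, 1]
    - [0, 0, 0, 0, 0, 0, 1]

```text
time: 4.67
tool_pos: [0.4571, 0.0153, 0.1027]
tool_rot: [-3.141, 0.0, 1.567]
contact_force: [0.5, -0.8, 0.3]
opening: 0.0541
```

```bash
python3 - <<'E'
from h import *
from cell import observe, imaging
o=observe(); print(o["opening"],o["tool_pos"],o["tool_rot"],o["time"])
for n in("wrist","side","top"):
    d=imaging.read_camera(n); cv2.imwrite(f"pics/{n}3.png",d["color"][:,:,::-1])
    P=wpts(d) if n=="wrist" else pts(d)
    t=o["tool_pos"]
    R=Ro.from_euler("xyz",o["tool_rot"]).as_matrix()
    L=(P-t)@R
    m=(np.hypot(L[...,0],L[...,1])<.04)&(abs(L[...,2]+.0118)<.004)&(d["range_z"]>0)
    hsv=cv2.cvtColor(d["color"],cv2.COLOR_RGB2HSV); m&=(hsv[...,2]>90)
    q=L[m]; w=P[m]
    if len(q)>20:
        print(n,len(q),"tool",q[:,:2].min(0),q[:,:2].max(0),np.median(q[:,2]), "circle world",cv2.minEnclosingCircle(w[:,:2].astype(np.float32)),"tool",cv2.minEnclosingCircle(q[:,:2].astype(np.float32)))
E
```

```text
0.054059850664853956 [0.45708908 0.0152652  0.10265718] [-3.14127341e+00  3.34514454e-04  1.56740693e+00] 4.6667
wrist 5023 tool [-0.02769384 -0.03818379] [0.02777683 0.03811876] -0.01159393768945875 circle world ((0.45711463689804077, 0.025458436459302902), 0.03821511194109917) tool ((0.01019000168889761, -1.1759074368455913e-05), 0.038215216249227524)
side 346 tool [-0.0305025  -0.03879805] [0.02506297 0.0373673 ] -0.011853858178894408 circle world ((0.4563444256782532, 0.005434785038232803), 0.038184504956007004) tool ((-0.009837120771408081, -0.000715380534529686), 0.03818432614207268)
```

View pics/side3.png

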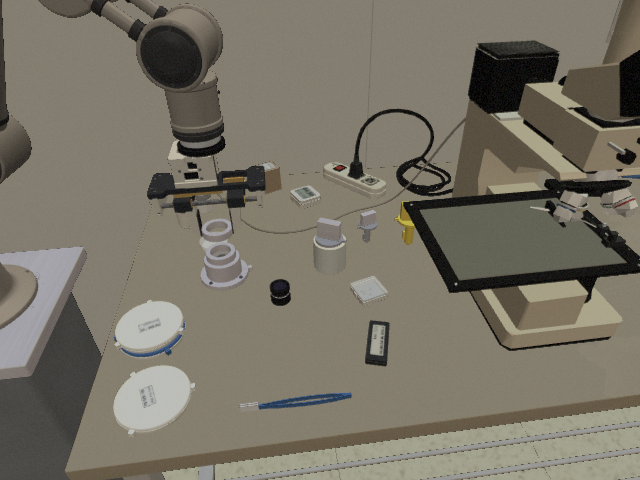

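View pics/wrist3.png

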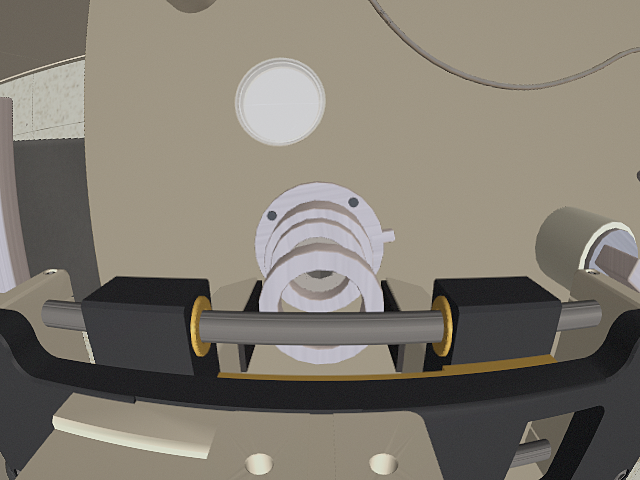

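```bash
python3 - <<'E'
from h import *
from cell import observe, imaging
o=observe()
d=imaging.read_camera("wrist"); P=wpts(d)
def band(c,r,zlo,zhi):
    m=(np.hypot(P[...,0]-c[0],P[...,1]-c[1])<r)&(P[...,2]>zlo)&(P[...,2]<zhi)&(d["range_z"]>0); return P[m]
for nm,z,r,R in(("low",.0595,.033,.028),("seat",.0445,.04,.034),("base",.0095,.051,.046)):
    q=band((.4557,.015),r,z-.002,z+.002)
    hull=cv2.convexHull(q[:,:2].astype(np.float32))[:,0]
    # outer arc points: in 60 angular bins the farthest, fit circle with fixed R
    from scipy.optimize import least_squares
    a=np.arctan2(q[:,1]-.015,q[:,0]-.4557); rr=np.hypot(q[:,0]-.4557,q[:,1]-.015)
    bins=((a+np.pi)/(2*np.pi)*90).astype(int); e=[]
    for b in np.unique(bins):
        k=np.where(bins==b)[0]; j=k[np.argmax(rr[k])]
        if rr[j]>R-.004 and rr[j]<R+.004: e.append(q[j,:2])
    e=np.array(e); s=least_squares(lambda p:np.hypot(e[:,0]-p[0],e[:,1]-p[1])-R,[.4557,.015],loss="soft_l1",f_scale=.0005)
    print(nm,len(q),len(e),s.x,np.abs(s.fun).mean(),np.median(q[:,2]))
E
```

```text
low 2730 74 [0.45518457 0.01606448] 0.0005851674348580034 0.05979619208010746
seat 2424 64 [0.45534736 0.01482675] 0.00041562577936931613 0.04447614208294702
base 3350 57 [0.45544875 0.01469181] 0.0003362293929777443 0.009939061845783803
```

Emit:
send_rows:
  series:
    - [0, -0.0018, 0.01, 0, 0, 0, 1]
    - [0, 0, 0.015, 0, 0, 0, 1]
    - [0, 0, 0.01, 0, 0, 0, 1]
    - [0, 0, 0, 0, 0, 0, 1]
    - [0, 0, 0, 0, 0, 0, 1]

```text
time: 5.28
tool_pos: [0.4548, 0.0157, 0.068]
tool_rot: [-3.141, -0.0, 1.567]
contact_force: [-0.0, -1.0, -1.1]
opening: 0.0542
```

Emit:
send_rows:
  series:
    - [0, 0.0004, 0.0025, 0, 0, 0, 1]
    - [0, 0, 0.0015, 0, 0, 0, 1]
    - [0, 0, 0, 0, 0, 0, 1]
    - [0, 0, 0, 0, 0, 0, 1]

```text
time: 5.62
tool_pos: [0.4554, 0.016, 0.0644]
tool_rot: [3.141, 0.0, 1.568]
contact_force: [0.9, -0.2, -0.8]
opening: 0.0544
```

Emit:
send_rows:
  series:
    - [-0.0005, 0, 0.0012, 0, 0, 0, 1]
    - [0, 0, 0, 0, 0, 0, 1]
    - [0, 0, 0, 0, 0, 0, 1]

```text
time: 5.87
tool_pos: [0.4555, 0.0155, 0.0632]
tool_rot: [3.141, 0.0, 1.568]
contact_force: [0.8, -0.4, 1.8]
opening: 0.0545
```

Contact is just starting, with the force rising to 1.8 N, so I release.

Emit:
send_rows:
  series:
    - [0, 0, 0, 0, 0, 0, 0.8]
    - [0, 0, 0, 0, 0, 0, 0.6]
    - [0, 0, 0, 0, 0, 0, 0.4]
    - [0, 0, 0, 0, 0, 0, 0.2]
    - [0, 0, 0, 0, 0, 0, 0]

```text
time: 6.28
tool_pos: [0.455, 0.0156, 0.0629]
tool_rot: [-3.141, 0.0, 1.568]
contact_force: [-0.0, -0.7, -0.6]
opening: 0.0642
```

Emit:
send_rows:
  series:
    - [0, 0, 0, 0, 0, 0, 0]
    - [0, 0, 0, 0, 0, 0, 0]
    - [0, 0, -0.01, 0, 0, 0, 0]
    - [0, 0, -0.02, 0, 0, 0, 0]
    - [0, 0, -0.04, 0, 0, 0, 0]

```text
time: 6.7
tool_pos: [0.4525, 0.0158, 0.1306]
tool_rot: [-3.133, -0.001, 1.568]
contact_force: [1.1, -0.6, 0.0]
opening: 0.0909
```

Emit:
send_rows:
  series:
    - [0, 0, -0.04, 0, 0, 0, 0]
    - [0, 0, -0.03, 0, 0, 0, 0]
    - [0, 0, 0, 0, 0, 0, 0]
    - [0, 0, 0, 0, 0, 0, 0]

```text
time: 7.03
tool_pos: [0.456, 0.0155, 0.2045]
tool_rot: [3.138, 0.001, 1.568]
contact_force: [-0.4, 0.2, -0.5]
opening: 0.092
```

```bash
cat >> h.py <<'E'
from scipy.optimize import least_squares
def circ(P,ok,c,z,R,dz=.002):
    m=ok&(np.hypot(P[...,0]-c[0],P[...,1]-c[1])<R+.005)&(abs(P[...,2]-z)<dz); q=P[m]
    a=np.arctan2(q[:,1]-c[1],q[:,0]-c[0]); rr=np.hypot(q[:,0]-c[0],q[:,1]-c[1])
    bins=((a+np.pi)/(2*np.pi)*90).astype(int); e=[]
    for b in np.unique(bins):
        k=np.where(bins==b)[0]; j=k[np.argmax(rr[k])]
        if abs(rr[j]-R)<.004: e.append(q[j,:2])
    e=np.array(e); s=least_squares(lambda p:np.hypot(e[:,0]-p[0],e[:,1]-p[1])-R,c,loss="soft_l1",f_scale=.0005)
    return np.round(s.x,4),len(e),round(float(np.median(q[:,2])),4)
E
python3 - <<'E'
from h import *
from cell import observe, imaging
o=observe(); print(o["opening"],o["tool_pos"],o["tool_rot"],o["time"])
for n in("wrist","side"):
    d=imaging.read_camera(n); cv2.imwrite(f"pics/{n}4.png",d["color"][:,:,::-1])
    P=wpts(d) if n=="wrist" else pts(d); ok=d["range_z"]>0
    for nm,z,R in(("top",.0745,.028),("seat",.0445,.034),("base",.0095,.046)):
        try: print(n,nm,circ(P,ok,(.4555,.015),z,R))
        except Exception as e: print(n,nm,e)
    if n=="side":
        c=d["color"][170:300,150:300,::-1]; cv2.imwrite("pics/side4c.png",cv2.resize(c,None,fx=4,fy=4,interpolation=cv2.INTER_CUBIC))
E
```

```text
0.09202280939241979 [0.45599607 0.01546952 0.20445856] [3.13763096e+00 6.44934999e-04 1.56785001e+00] 7.0333
wrist top (array([0.4553, 0.0155]), 90, 0.0748)
wrist seat (array([0.4555, 0.0144]), 61, 0.0443)
wrist base (array([0.4555, 0.0149]), 70, 0.0099)
side top (array([0.4555, 0.0136]), 69, 0.075)
side seat (array([0.4555, 0.0141]), 53, 0.045)
side base (array([0.456 , 0.0136]), 60, 0.0101)
```

View pics/wrist4.png

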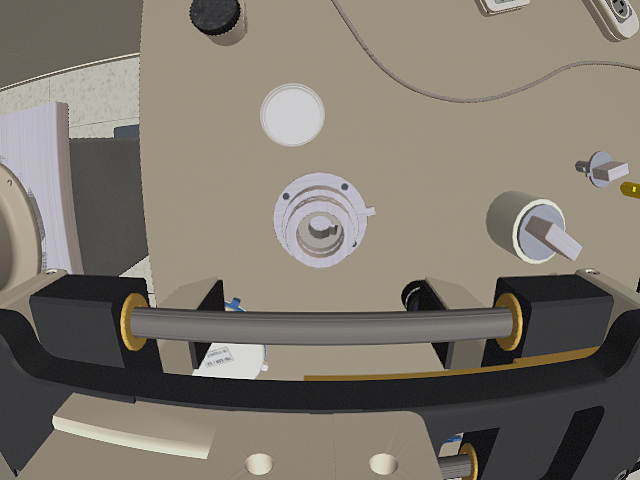

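View pics/side4c.png

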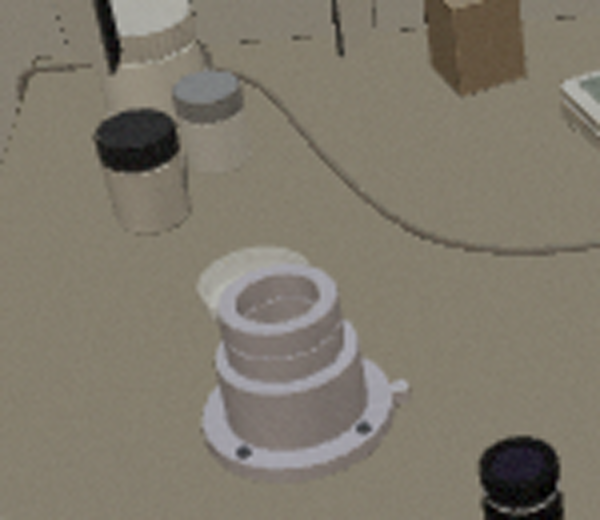

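The second ring sits flush on the first and the hub is concentric at wrist pixel (320,230). A keyway notch is visible at about (333,229), and I'll measure its direction now.

```bash
python3 - <<'E'
from h import *
from cell import observe, imaging
d=imaging.read_camera("wrist"); P=wpts(d); c=np.array([.4555,.0147])
cr=d["color"][185:275,270:385,::-1]; cv2.imwrite("pics/w5c.png",cv2.resize(cr,None,fx=6,fy=6,interpolation=cv2.INTER_CUBIC))
# sleeve plane z=.044: cast fisheye rays
f=foc(d); v,u=np.mgrid[0:480,0:640]; x=u-d["cx"];y=v-d["cy"];r=np.hypot(x,y)+1e-9;th=r/f
ray=np.stack([x/r*np.sin(th),y/r*np.sin(th),np.cos(th)],-1)@d["T"][:3,:3].T; o=d["T"][:3,3]
Q=o+ray*((.044-o[2])/ray[...,2])[...,None]
dx,dy=Q[...,0]-c[0],Q[...,1]-c[1]; rr=np.hypot(dx,dy);a=np.arctan2(dy,dx)
hole=(P[...,2]<.0415)&(d["range_z"]>0)
for b in np.arange(-3.1,3.1,.2):
    m=(rr>.0115)&(rr<.0145)&(abs(a-b)<.1); print(round(b,2),m.sum(),(hole&m).sum(),int(d["color"][m].mean()) if m.sum() else 0)
m=hole&(rr>.0115)&(rr<.0145)&(abs(a)<.9); print("key dir",np.arctan2(dy[m].mean(),dx[m].mean()))
# tongue
hb=(abs(P[...,2]-.0095)<.003)&(np.hypot(P[...,0]-c[0],P[...,1]-c[1])>.048)&(np.hypot(P[...,0]-c[0],P[...,1]-c[1])<.056)
q=P[hb].mean(0); print("tongue",np.arctan2(q[1]-c[1],q[0]-c[0]),hb.sum())
# arbor bar
for nm,cc,z,R in(("flange",(.6623,.0148),.068,.03),("bar",(.6623,.0148),.1045,.03)):
    k=(abs(P[...,2]-z)<.002)&(np.hypot(P[...,0]-cc[0],P[...,1]-cc[1])<R); 
    if k.sum()>20: print(nm,k.sum(),cv2.minAreaRect(P[k][:,:2].astype(np.float32)*1000),np.median(P[k][:,2]))
plan((.6623,.0148,.2),-.5)
plan((.6623,.0148,.2),-.5+np.pi)
E
```

```text
-3.1 6 0 160
-2.9 10 0 159
-2.7 9 0 159
-2.5 9 0 159
-2.3 11 0 159
-2.1 10 0 160
-1.9 9 0 159
-1.7 11 0 159
-1.5 10 0 159
-1.3 9 0 159
-1.1 11 0 159
-0.9 9 0 160
-0.7 8 0 158
-0.5 10 3 121
-0.3 10 10 82
-0.1 10 9 74
0.1 12 12 104
0.3 10 0 162
0.5 11 0 159
0.7 11 0 159
0.9 10 0 159
1.1 9 0 159
1.3 9 0 153
1.5 10 0 161
1.7 12 0 160
1.9 11 0 155
2.1 10 0 158
2.3 10 0 158
2.5 11 0 159
2.7 10 0 160
2.9 11 0 160
key dir -0.129919620492896
tongue 0.17868290031905154 51
flange 1220 ((660.2197875976562, 16.512895584106445), (54.14619064331055, 52.29816818237305), 71.24507141113281) 0.06795693231456695
bar 684 ((661.5956420898438, 16.094810485839844), (16.28530502319336, 44.872127532958984), 61.438751220703125) 0.10430181427544108
[[-0.0, 0.0116, 0.0001, -0.0, 0.0, 0.115, 0.0], [0.0013, 0.0114, 0.0, -0.0, 0.0, 0.115, 0.0], [0.0026, 0.0113, 0.0001, -0.0, 0.0, 0.115, 0.0], [0.0039, 0.0109, 0.0, -0.0, 0.0, 0.115, 0.0], [0.0051, 0.0103, 0.0001, -0.0, 0.0, 0.115, 0.0]]
[[0.0063, 0.0097, 0.0001, -0.0, 0.0, 0.115, 0.0], [0.0074, 0.009, 0.0, -0.0, 0.0, 0.115, 0.0], [0.0083, 0.008, 0.0001, -0.0, 0.0, 0
[... 362 characters left out ...]
, 0.0001, 0.0, 0.001, 0.115, 0.0], [0.0112, -0.003, 0.0001, 0.0, 0.0, 0.114, 0.0], [0.0107, -0.0043, 0.0, 0.0, 0.001, 0.115, 0.0]]
end [0.6623 0.0148 0.2   ] [ 3.141 -0.    -0.5  ]
[[-0.0, 0.0231, 0.0001, -0.0, -0.0, -0.119, 0.0], [-0.0028, 0.023, 0.0001, -0.0, -0.0, -0.119, 0.0], [-0.0055, 0.0224, 0.0002, -0.0, -0.0, -0.119, 0.0], [-0.0081, 0.0217, 0.0001, -0.0, -0.0, -0.119, 0.0], [-0.0106, 0.0205, 0.0001, -0.0, -0.0, -0.12, 0.0]]
[[-0.013, 0.0191, 0.0001, -0.0, -0.001, -0.119, 0.0], [-0.0152, 0.0175, 0.0001, -0.001, -0.0, -0.12, 0.0], [-0.0171, 0.0155, 0.0002, -0.0, -0.001, -0.119, 0.0], [-0.0189, 0.0133, 0.0002, -0.001, -0.0, -0.12, 0.0]]
end [0.6623 0.0148 0.2   ] [ 3.141 -0.     2.642]
```

View pics/w5c.png

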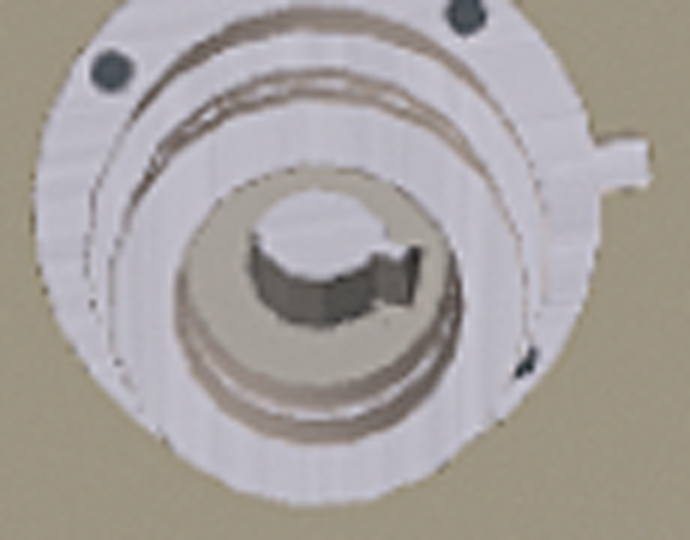

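```bash
python3 - <<'E'
from h import *
d=load("top0.npz"); P=pts(d)
for nm,(u,v,k) in dict(small=(267,168,14),yellow=(279,120,18),gel=(354,190,18)).items():
    q=P[v-k:v+k,u-k:u+k].reshape(-1,3); q=q[q[:,2]>.01]; print(nm,q.min(0),q.max(0),np.median(q,0))
E
```

```text
small [ 0.53408708 -0.02849874  0.04005268] [0.77100322 0.099089   0.91015041] [0.74936712 0.07834149 0.04691845]
yellow [ 0.53408708 -0.02849874  0.05733045] [0.86070704 0.08691178 0.91015041] [0.83215873 0.05707936 0.06515441]
gel [ 0.53408708 -0.10991984  0.01014407] [ 0.75209082 -0.02849874  0.91015041] [ 0.72037442 -0.07943314  0.01469735]
```

Emit:
send_rows:
  series:
    - [0, 0.023, 0, 0, 0, -0.119, 0]
    - [-0.003, 0.023, 0, 0, 0, -0.119, 0]
    - [-0.006, 0.022, 0, 0, 0, -0.119, 0]
    - [-0.008, 0.022, 0, 0, 0, -0.119, 0.2]
    - [-0.011, 0.02, 0, 0, 0, -0.12, 0.3]

```text
time: 7.6
tool_pos: [0.5707, 0.014, 0.2009]
tool_rot: [-3.139, -0.002, 2.17]
contact_force: [-0.7, 0.3, 0.7]
opening: 0.0827
```

Emit:
send_rows:
  series:
    - [-0.013, 0.019, 0, 0, 0, -0.12, 0.4]
    - [-0.015, 0.018, 0, 0, 0, -0.12, 0.4]
    - [-0.017, 0.015, 0, 0, 0, -0.12, 0.4]
    - [-0.019, 0.013, 0, 0, 0, -0.12, 0.4]
    - [0, 0, 0, 0, 0, 0, 0.4]

```text
time: 8.02
tool_pos: [0.6647, 0.0132, 0.1995]
tool_rot: [-3.14, -0.002, 2.649]
contact_force: [-0.2, -0.6, -0.5]
opening: 0.0557
```

Emit:
send_rows:
  series:
    - [0, 0, 0, 0, 0, 0, 0.4]
    - [0, 0, 0, 0, 0, 0, 0.4]

```text
time: 8.18
tool_pos: [0.6614, 0.0135, 0.2012]
tool_rot: [-3.14, -0.003, 2.642]
contact_force: [-0.1, -0.9, 0.6]
opening: 0.0552
```

```bash
python3 - <<'E'
from h import *
from cell import observe, imaging
o=observe(); print(o["opening"],o["tool_pos"],o["tool_rot"],o["time"])
d=imaging.read_camera("wrist"); P=wpts(d); cv2.imwrite("pics/w6.png",d["color"][:,:,::-1])
cc=(.662,.0153)
for nm,z in(("flange",.068),("bar",.1045)):
    k=(abs(P[...,2]-z)<.002)&(np.hypot(P[...,0]-cc[0],P[...,1]-cc[1])<.033); 
    if k.sum()>20: print(nm,k.sum(),cv2.minAreaRect(P[k][:,:2].astype(np.float32)*1000),np.median(P[k][:,2]))
print(circ(P,d["range_z"]>0,cc,.061,.032))
plan((.662,.0153,.12),2.642,.4)
E
```

```text
0.0551979932722264 [0.66141498 0.01353583 0.20124369] [-3.14012127 -0.00320264  2.64171627] 8.1833
flange 2056 ((661.3541259765625, 16.38980484008789), (52.23713302612305, 51.221702575683594), 64.09225463867188) 0.06799241842960996
bar 1274 ((662.0184936523438, 16.417356491088867), (15.19849681854248, 43.47893142700195), 61.103851318359375) 0.10439584930983709
(array([0.6627, 0.0153]), 83, 0.0618)
[[0.0, 0.0006, 0.0273, -0.0, -0.001, 0.0, 0.4], [0.0001, 0.0007, 0.0273, -0.001, -0.001, 0.0, 0.4], [0.0001, 0.0006, 0.0273, -0.0, -0.0, 0.0, 0.4]]
end [0.662  0.0153 0.12  ] [-3.142 -0.     2.642]
```

View pics/w6.png

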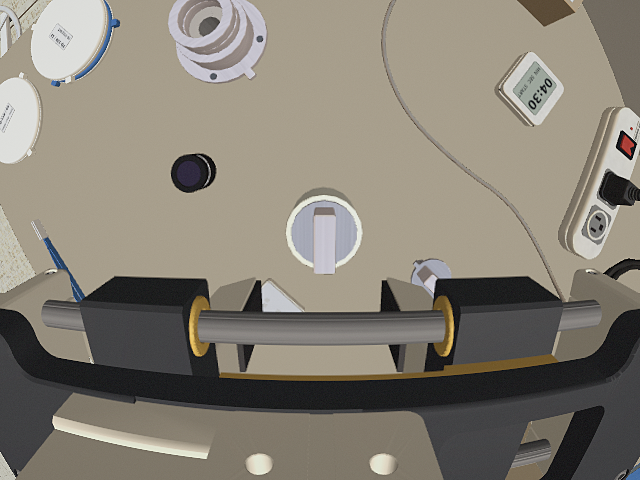

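The arbor's bar is at (325,240) in the wrist view, lined up with the jaws. I descend straddling the bar.

Emit:
send_rows:
  series:
    - [0.001, 0.0027, 0.02, 0, -0.003, 0.004, 0.4]
    - [0, 0, 0.03, 0, 0, 0, 0.4]
    - [0, 0, 0.03, 0, 0, 0, 0.4]
    - [0, 0, 0.025, 0, 0, 0, 0.4]
    - [0, 0, 0.013, 0, 0, 0, 0.4]

```text
time: 8.65
tool_pos: [0.6604, 0.0163, 0.0817]
tool_rot: [-3.139, -0.002, 2.638]
contact_force: [0.2, 0.3, -0.8]
opening: 0.0549
```

Emit:
send_rows:
  series:
    - [0, 0, 0.005, 0, 0, 0, 0.4]
    - [0, 0, 0, 0, 0, 0, 0.4]
    - [0, 0, 0, 0, 0, 0, 0.4]

```text
time: 8.9
tool_pos: [0.6634, 0.0161, 0.0812]
tool_rot: [3.141, 0.004, 2.639]
contact_force: [-0.2, -0.5, 0.4]
opening: 0.055
```

Emit:
send_rows:
  series:
    - [0.001, -0.0005, 0.005, 0, 0.003, 0, 0.4]
    - [0, 0, 0.004, 0, 0, 0, 0.4]
    - [0, 0, 0, 0, 0, 0, 0.4]

```text
time: 9.15
tool_pos: [0.6619, 0.0161, 0.0709]
tool_rot: [-3.141, -0.0, 2.64]
contact_force: [-0.9, -0.1, -0.6]
opening: 0.0553
```

Emit:
send_rows:
  series:
    - [0, 0, 0, 0, 0, 0, 0.7]
    - [0, 0, 0, 0, 0, 0, 1]
    - [0, 0, 0, 0, 0, 0, 1]
    - [0, 0, 0, 0, 0, 0, 1]
    - [0, 0, 0, 0, 0, 0, 1]
  newtons: 50

```text
time: 9.57
tool_pos: [0.6622, 0.0162, 0.0711]
tool_rot: [-3.142, 0.0, 2.64]
contact_force: [0.8, -1.1, -0.4]
opening: 0.0261
```

Emit:
send_rows:
  series:
    - [0, 0, 0, 0, 0, 0, 1]
    - [0, 0, 0, 0, 0, 0, 1]
    - [0, 0, 0, 0, 0, 0, 1]
    - [0, 0, 0, 0, 0, 0, 1]
    - [0, 0, 0, 0, 0, 0, 1]

```text
time: 9.98
tool_pos: [0.6621, 0.0161, 0.071]
tool_rot: [-3.141, 0.0, 2.64]
contact_force: [-0.0, 0.9, 1.0]
opening: 0.0157
```

Emit:
send_rows:
  series:
    - [0, 0, -0.02, 0, 0, 0, 1]
    - [0, 0, -0.03, 0, 0, 0, 1]
    - [0, 0, -0.03, 0, 0, 0, 1]
    - [0, 0, -0.03, 0, 0, 0, 1]
    - [0, 0, -0.02, 0, 0, 0, 1]

```text
time: 10.4
tool_pos: [0.6628, 0.0162, 0.2042]
tool_rot: [3.14, 0.003, 2.64]
contact_force: [1.1, 0.2, -0.8]
opening: 0.0161
```

```bash
python3 - <<'E'
from h import *
from cell import observe, imaging
o=observe(); print(o["opening"],o["tool_pos"],o["tool_rot"],o["time"])
for n in("wrist","side"):
    d=imaging.read_camera(n); cv2.imwrite(f"pics/{n}7.png",d["color"][:,:,::-1]);np.savez(f"{n}7.npz",**d)
plan((.4555,.0147,.195),-.13+np.pi,1,vmax=.028)
E
```

```text
0.016073095736621214 [0.66276841 0.01617046 0.2041724 ] [3.14033913e+00 3.04989197e-03 2.63988037e+00] 10.4
[[0.0228, -0.0127, 0.0011, 0.0, 0.001, -0.046, 1], [0.0233, -0.0116, 0.0011, 0.0, 0.001, -0.047, 1], [0.0239, -0.0105, 0.0012, 0.0, 0.001, -0.046, 1], [0.0243, -0.0094, 0.0012, 0.0, 0.001, -0.047, 1], [0.0247, -0.0083, 0.0012, 0.0, 0.001, -0.046, 1]]
[[0.0251, -0.0071, 0.0012, 0.001, 0.001, -0.047, 1], [0.0254, -0.0059, 0.0012, 0.0, 0.001, -0.046, 1], [0.0256, -0.0048, 0.0013, 0.001, 0.001, -0.047, 1]]
end [0.4555 0.0147 0.195 ] [-3.141  0.     3.012]
```

View pics/side7.png

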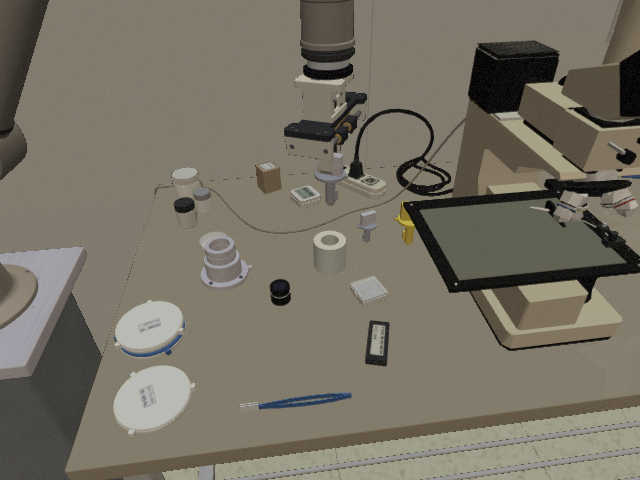

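View pics/wrist7.png

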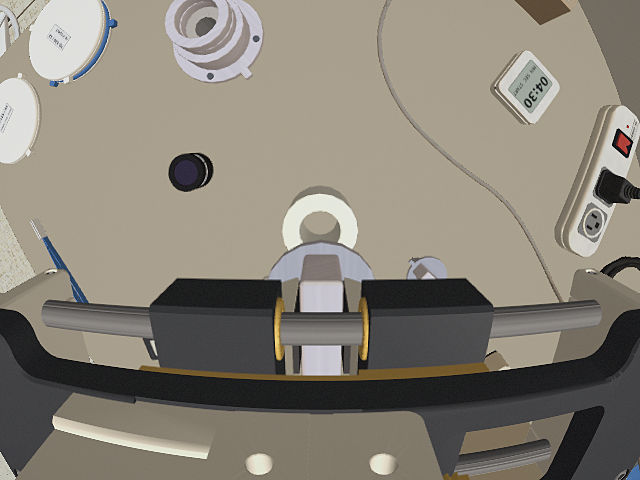

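The arbor came out of the stand upright, at (330,180) in the side view. I check how it sits in the jaws.

```bash
python3 - <<'E'
from h import *
from cell import observe, imaging
o=observe(); t=o["tool_pos"]; R=Ro.from_euler("xyz",o["tool_rot"]).as_matrix()
for n in("wrist","side"):
    d=load(n+"7.npz"); P=wpts(d) if n=="wrist" else pts(d); L=(P-t)@R
    ok=d["range_z"]>0
    q=L[ok&(np.hypot(L[...,0],L[...,1])<.03)&(abs(L[...,2]-.003)<.006)]; print(n,len(q),np.median(q[:,2]),q.min(0),q.max(0))
    try: print(circ(L,ok,(0,0),.003,.027,.003))
    except Exception as e: print(e)
    # shaft below flange, slices
    for z in(.02,.035,.05,.06):
        k=ok&(np.hypot(L[...,0],L[...,1])<.018)&(abs(L[...,2]-z)<.004); 
        if k.sum()>8: 
            w=P[k]; print(n,"shaft",z,k.sum(),"world dx",w[:,0].min()-t[0],w[:,0].max()-t[0],"dy min",w[:,1].min()-t[1])
E
```

```text
wrist 2334 0.00430734657128687 [ 0.00915121 -0.02505103 -0.00299989] [0.02827492 0.02453089 0.00892464]
(array([ 0.0009, -0.0002]), 35, 0.0043)
side 250 0.00042265919056899703 [-0.0290308  -0.0282982  -0.00299627] [0.02523869 0.01432095 0.00694382]
(array([-0.0012, -0.0006]), 45, 0.001)
side shaft 0.02 37 world dx -0.007846339015307735 0.007764587380504451 dy min -0.010396091414909183
side shaft 0.035 51 world dx -0.0076827020803293955 0.013086821292660478 dy min -0.012649250320296426
side shaft 0.05 43 world dx -0.008035314043009167 0.013283472716163702 dy min -0.011782542764416728
side shaft 0.06 17 world dx -0.006630383422686181 0.0077548466967772844 dy min -0.00945474539268967
```

Emit:
send_rows:
  series:
    - [0.023, -0.013, 0.001, 0, 0, -0.046, 1]
    - [0.023, -0.012, 0.001, 0, 0, -0.046, 1]
    - [0.024, -0.01, 0.001, 0, 0, -0.046, 1]
    - [0.024, -0.009, 0.001, 0, 0, -0.046, 1]
    - [0.025, -0.008, 0.001, 0, 0, -0.046, 1]

```text
time: 10.92
tool_pos: [0.5298, 0.016, 0.1942]
tool_rot: [-3.141, -0.003, 2.872]
contact_force: [-0.1, 0.0, -0.9]
opening: 0.0157
```

Emit:
send_rows:
  series:
    - [0.025, -0.007, 0.001, 0, 0, -0.046, 1]
    - [0.025, -0.006, 0.001, 0, 0, -0.047, 1]
    - [0.026, -0.005, 0.002, 0, 0, -0.047, 1]
    - [0, 0, 0, 0, 0, 0, 1]
    - [0, 0, 0, 0, 0, 0, 1]

```text
time: 11.33
tool_pos: [0.4524, 0.0155, 0.1912]
tool_rot: [-3.142, -0.002, 3.009]
contact_force: [1.5, 0.6, -1.4]
opening: 0.0157
```

Emit:
send_rows:
  series:
    - [0, 0, 0, 0, 0, 0, 1]
    - [0, 0, 0, 0, 0, 0, 1]

```text
time: 11.5
tool_pos: [0.4546, 0.0152, 0.1917]
tool_rot: [-3.142, 0.0, 3.009]
contact_force: [-0.3, 0.3, -0.7]
opening: 0.0158
```

```bash
python3 - <<'E'
from h import *
from cell import observe, imaging
o=observe(); t=o["tool_pos"]; R=Ro.from_euler("xyz",o["tool_rot"]).as_matrix()
print(t,o["tool_rot"],o["time"],o["contact_force"])
for n in("wrist","side"):
    d=imaging.read_camera(n); cv2.imwrite(f"pics/{n}8.png",d["color"][:,:,::-1]); P=wpts(d) if n=="wrist" else pts(d); L=(P-t)@R
    ok=d["range_z"]>0
    for nm,z,Rr in(("top",.0748,.028),("seat",.0445,.034),("base",.0099,.046)):
        try: print(n,nm,circ(P,ok,(.4555,.0147),z,Rr))
        except Exception as e: print(n,nm,e)
    try: print("flange in tool",circ(L,ok,(0,0),.003,.027,.003))
    except Exception as e: print(e)
    if n=="side":
        c=d["color"][120:300,140:310,::-1]; cv2.imwrite("pics/side8c.png",cv2.resize(c,None,fx=3.3,fy=3.3,interpolation=cv2.INTER_CUBIC))
        for z in(.02,.06):
            k=ok&(np.hypot(L[...,0],L[...,1])<.018)&(abs(L[...,2]-z)<.004); w=P[k]; print("shaft",z,k.sum(),w[:,0].min(),w[:,0].max(),w[:,1].min())
plan((.4555,.0147,.15),-.13+np.pi,1,vmax=.028)
E
```

```text
[0.4546306  0.01524179 0.19170178] [-3.14155396e+00  2.76427358e-04  3.00928585e+00] 11.5 [-0.25451887  0.32057428 -0.65439798]
wrist top (array([0.4557, 0.0152]), 54, 0.0749)
wrist seat (array([0.4558, 0.0149]), 59, 0.0444)
wrist base (array([0.4557, 0.0149]), 66, 0.01)
flange in tool (array([-0.0004,  0.0004]), 36, 0.003)
side top (array([0.4557, 0.0141]), 71, 0.075)
side seat (array([0.4552, 0.0143]), 52, 0.045)
side base (array([0.4555, 0.0137]), 59, 0.0104)
flange in tool (array([-0.001 , -0.0004]), 50, 0.0028)
shaft 0.02 23 0.44798645897913747 0.4631662730993354 0.004417870000250845
shaft 0.06 28 0.4471469592267011 0.4630285449556733 0.004833698519629559
[[-0.0005, -0.0002, 0.0208, -0.0, -0.0, -0.001, 1], [-0.0006, -0.0002, 0.0209, -0.0, -0.0, -0.001, 1]]
end [0.4555 0.0147 0.15  ] [-3.142 -0.     3.012]
```

View pics/side8c.png

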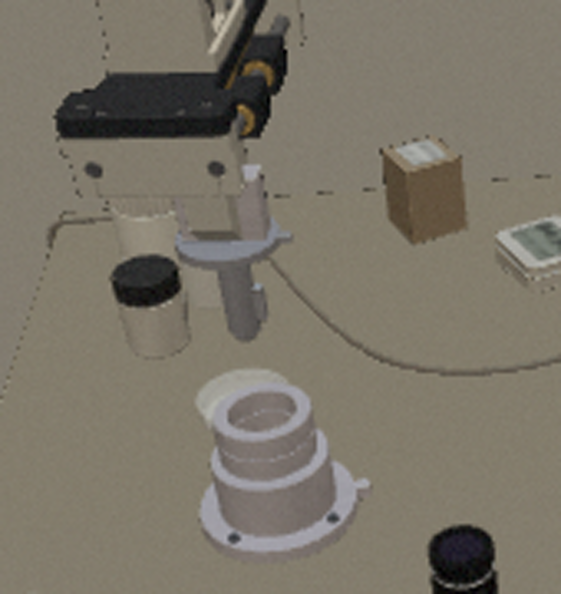

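The arbor hangs upright above the hub with its key toward the tongue side, as wanted. I lower it to just above the sleeve.

Emit:
send_rows:
  series:
    - [-0.0004, -0.0004, 0.015, 0, 0, 0, 1]
    - [0, 0, 0.02, 0, 0, 0, 1]
    - [0, 0, 0.02, 0, 0, 0, 1]
    - [0, 0, 0.015, 0, 0, 0, 1]
    - [0, 0, 0.005, 0, 0, 0, 1]

```text
time: 12.02
tool_pos: [0.4533, 0.015, 0.1147]
tool_rot: [-3.142, -0.004, 3.01]
contact_force: [-1.2, 0.1, -1.3]
opening: 0.016
```

Emit:
send_rows:
  series:
    - [0, 0, 0, 0, 0, 0, 1]
    - [0, 0, 0, 0, 0, 0, 1]

```text
time: 12.18
tool_pos: [0.4546, 0.0148, 0.1173]
tool_rot: [-3.142, 0.0, 3.01]
contact_force: [0.7, 0.1, -1.1]
opening: 0.0159
```

Emit:
send_rows:
  series:
    - [-0.0004, 0, 0.003, 0, 0, 0, 1]
    - [0, 0, 0.004, 0, 0, 0, 1]
    - [0, 0, 0.004, 0, 0, 0, 1]
    - [0, 0, 0, 0, 0, 0, 1]
    - [0, 0, 0, 0, 0, 0, 1]

```text
time: 12.6
tool_pos: [0.4544, 0.0148, 0.1059]
tool_rot: [-3.142, -0.0, 3.01]
contact_force: [0.6, 0.3, -0.8]
opening: 0.0154
```

Emit:
send_rows:
  series:
    - [-0.0003, 0, 0.003, 0, 0, 0, 1]
    - [0, 0, 0.003, 0, 0, 0, 1]
    - [0, 0, 0.002, 0, 0, 0, 1]
    - [0, 0, 0, 0, 0, 0, 1]
    - [0, 0, 0, 0, 0, 0, 1]

```text
time: 13.02
tool_pos: [0.4547, 0.0148, 0.0978]
tool_rot: [-3.142, -0.0, 3.01]
contact_force: [-0.6, -0.6, -1.9]
opening: 0.0158
```

Emit:
send_rows:
  series:
    - [0, 0, 0.002, 0, 0, 0, 1]
    - [0, 0, 0.002, 0, 0, 0, 1]
    - [0, 0, 0.002, 0, 0, 0, 1]
    - [0, 0, 0, 0, 0, 0, 1]
    - [0, 0, 0, 0, 0, 0, 1]

```text
time: 13.43
tool_pos: [0.4547, 0.0148, 0.0918]
tool_rot: [-3.141, -0.0, 3.01]
contact_force: [-0.9, 0.3, -2.4]
opening: 0.0156
```

No resistance at 7 mm below the key-stop height, so the key is in the keyway. I push on to the rings.

Emit:
send_rows:
  series:
    - [0, 0, 0.002, 0, 0, 0, 1]
    - [0, 0, 0.002, 0, 0, 0, 1]
    - [0, 0, 0.002, 0, 0, 0, 1]
    - [0, 0, 0, 0, 0, 0, 1]
    - [0, 0, 0, 0, 0, 0, 1]

```text
time: 13.85
tool_pos: [0.4546, 0.0148, 0.0858]
tool_rot: [-3.141, -0.0, 3.01]
contact_force: [-0.9, -0.4, -1.0]
opening: 0.0158
```

Emit:
send_rows:
  series:
    - [0, 0, 0.001, 0, 0, 0, 1]
    - [0, 0, 0.001, 0, 0, 0, 1]
    - [0, 0, 0, 0, 0, 0, 1]
    - [0, 0, 0, 0, 0, 0, 1]

```text
time: 14.18
tool_pos: [0.4548, 0.0148, 0.084]
tool_rot: [-3.142, 0.0, 3.01]
contact_force: [-0.0, -0.1, -0.9]
opening: 0.0155
```

Emit:
send_rows:
  series:
    - [0, 0, 0.001, 0, 0, 0, 1]
    - [0, 0, 0, 0, 0, 0, 1]
    - [0, 0, 0, 0, 0, 0, 1]

```text
time: 14.43
tool_pos: [0.4549, 0.0148, 0.0839]
tool_rot: [-3.141, 0.001, 3.01]
contact_force: [-3.7, 0.2, 11.5]
opening: 0.0157
```

Emit:
send_rows:
  series:
    - [0, 0, 0.001, 0, 0, 0, 1]
    - [0, 0, 0, 0, 0, 0, 1]
    - [0, 0, 0, 0, 0, 0, 1]
    - [0, 0, 0, 0, 0, 0, 1]

```text
time: 14.77
tool_pos: [0.4549, 0.0148, 0.0839]
tool_rot: [-3.141, 0.001, 3.01]
contact_force: [-6.2, -0.2, 21.2]
opening: 0.0159
```

```bash
python3 - <<'E'
from h import *
from cell import observe, imaging
o=observe(); t=o["tool_pos"]; R=Ro.from_euler("xyz",o["tool_rot"]).as_matrix()
print(t,o["tool_rot"],o["time"],o["contact_force"],o["torque"])
for n in("wrist","side"):
    d=imaging.read_camera(n); cv2.imwrite(f"pics/{n}9.png",d["color"][:,:,::-1]); P=wpts(d) if n=="wrist" else pts(d); L=(P-t)@R
    ok=d["range_z"]>0
    for nm,z,Rr in(("flange",.081,.027),("ringtop",.0748,.028),("seat",.0445,.034),("base",.0099,.046)):
        try: print(n,nm,circ(P,ok,(.4555,.0147),z,Rr))
        except Exception as e: print(n,nm,e)
    if n=="side":
        c=d["color"][170:300,150:300,::-1]; cv2.imwrite("pics/side9c.png",cv2.resize(c,None,fx=4,fy=4,interpolation=cv2.INTER_CUBIC))
E
```

```text
[0.45489497 0.01476653 0.08389   ] [-3.14135902e+00  1.25836647e-03  3.00996372e+00] 14.7667 [-6.2276571  -0.19162762 21.1868687 ] [0.17328184 1.13965342 0.00388566]
wrist flange (array([0.4554, 0.0151]), 36, 0.081)
wrist ringtop (array([0.4556, 0.0151]), 39, 0.0742)
wrist seat (array([0.4557, 0.0148]), 50, 0.0449)
wrist base (array([0.4555, 0.0148]), 58, 0.01)
side flange (array([0.4553, 0.0141]), 50, 0.0813)
side ringtop (array([0.4555, 0.0148]), 37, 0.075)
side seat (array([0.4556, 0.0143]), 57, 0.045)
side base (array([0.4559, 0.0139]), 61, 0.0103)
```

View pics/side9c.png

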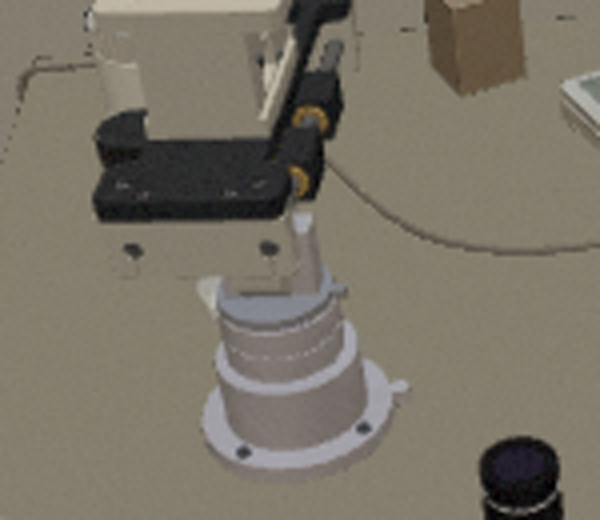

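View pics/wrist9.png

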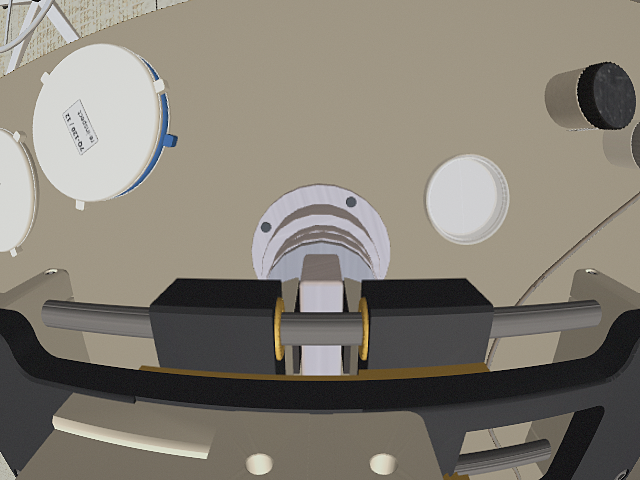

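The flange sits flush on the stacked rings. Its top is at z = 0.081 m, which puts the arbor origin 17 mm above the hub's. Everything is concentric and I'm pressing with about 21 N, so I hand in.

```bash
python3 - <<'E'
from cell import workorder, observe
print(workorder.hand_in()); o=observe(); print(o["time"],o["tool_pos"],o["contact_force"],o["opening"])
E
```

```text
the job is handed in; nothing more can be done
None
the job is handed in; nothing more can be done
```

I put the loose ring on the lower one and released it. I then took the large grey arbor from the stand and pushed it fully home in the hub. The job was handed in with the arm still holding the arbor and pressing down, about 15 s in. No verdict was reported.

- **Rings:** both lie flat, with the upper ring's top at z ≈ 75 mm. The upper ring, seat and hub base agree to within about 1 mm.
- **Arbor:** the flange top is at z = 81 mm, so its origin is 17 mm above the hub's. It is within about 1 mm of the axis and upright, because the tool tilt was about 1 mrad.
- **Force:** I was pressing down with about 21 N and the grip was set to 50 N. There was also a side force of about 6 N.
- **Key:** I read the keyway direction from the wrist camera (about -0.13 rad) and lined the key up before going in. It slipped in on the first push, so I never needed to turn it under pressure.
- **Disagreements:** the side and wrist cameras differed by about 1 mm, mostly in y, which is within the stated calibration. The state readout after handing in was refused, so there is no reading from that last second.
- **Bystanders:** I did not measure their positions at the end. The arm made no unexpected contact on the way.

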